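# Release the latched key on the leak-test console

### The job

With closed fingers, tap the four white keys of the console lightly, one after another from the robot's left to its right, to find the one that is latched down, without changing any of them. Then press that key right down and let it spring back up, so that all four keys stand up. Do not push the other keys in, and leave the loose fittings around the console where they are.

Things in the scene. Friction and masses are not known exactly. Their poses are not given: they have to be found in the camera images.
- console: Fixed aluminium console, 150 x 270 x 60 mm high (deck). Origin: centre of its underside, on the bench; z up, x away from the robot, y to the robot's left along the key row. Keys at x = -25, y = +82.5, +27.5, -27.5, -82.5 mm in its frame. A low sloping blue display stands behind the row (+x), at most 83 mm above the bench. Feet 20 mm wide, 6 mm high at its y ends.
- key_1: One of four identical white square keys, 32 x 32 mm, in a grey frame 42 mm square and 6 mm above the deck. The number says nothing of its place in the row, which varies. Origin: centre of the cap's top face, moving with it; z up. Top face 80 mm above the bench when up, 76 mm latched, 71 mm at the bottom.
- travel_1 (a joint): How far key_1 is down (m): 0 up, 0.004 latched, 0.009 bottom. Spring push-push key: an up key gives from 1.5 N, 0.5 N more per mm (6 N at the bottom); if pushed to the bottom it latches when let go. The latched key gives only above 2.5 N; pushed firmly to the bottom (over 6 N) and let go, it springs right up. Short of the bottom a key returns to where it was.
- key_2: One of four identical white square keys, 32 x 32 mm, in a grey frame 42 mm square and 6 mm above the deck. The number says nothing of its place in the row, which varies. Origin: centre of the cap's top face, moving with it; z up. Top face 80 mm above the bench when up, 76 mm latched, 71 mm at the bottom.
- travel_2 (a joint): How far key_2 is down (m): 0 up, 0.004 latched, 0.009 bottom. Spring push-push key: an up key gives from 1.5 N, 0.5 N more per mm (6 N at the bottom); if pushed to the bottom it latches when let go. The latched key gives only above 2.5 N; pushed firmly to the bottom (over 6 N) and let go, it springs right up. Short of the bottom a key returns to where it was.
- key_3: One of four identical white square keys, 32 x 32 mm, in a grey frame 42 mm square and 6 mm above the deck. The number says nothing of its place in the row, which varies. Origin: centre of the cap's top face, moving with it; z up. Top face 80 mm above the bench when up, 76 mm latched, 71 mm at the bottom.
- travel_3 (a joint): How far key_3 is down (m): 0 up, 0.004 latched, 0.009 bottom. Spring push-push key: an up key gives from 1.5 N, 0.5 N more per mm (6 N at the bottom); if pushed to the bottom it latches when let go. The latched key gives only above 2.5 N; pushed firmly to the bottom (over 6 N) and let go, it springs right up. Short of the bottom a key returns to where it was.
- key_4: One of four identical white square keys, 32 x 32 mm, in a grey frame 42 mm square and 6 mm above the deck. The number says nothing of its place in the row, which varies. Origin: centre of the cap's top face, moving with it; z up. Top face 80 mm above the bench when up, 76 mm latched, 71 mm at the bottom.
- travel_4 (a joint): How far key_4 is down (m): 0 up, 0.004 latched, 0.009 bottom. Spring push-push key: an up key gives from 1.5 N, 0.5 N more per mm (6 N at the bottom); if pushed to the bottom it latches when let go. The latched key gives only above 2.5 N; pushed firmly to the bottom (over 6 N) and let go, it springs right up. Short of the bottom a key returns to where it was.
- elbow: Loose die-cast aluminium pipe elbow, standing on a 52 mm round flange, 57 mm high, its outlet pointing 34 mm along its -y. Origin under the flange's centre. To be left alone.
- star_knob: Loose five-lobed aluminium clamp knob, 52 mm across, 18 mm thick, lying on its face with a 10 mm stud upright (48 mm high in all). Origin at the centre of its underside. To be left alone.
- coupling: Loose brass hose coupling, 30 mm across, 42 mm high, standing. Origin at the centre of its underside. To be left alone.
- plug: Loose black rubber sealing plug, 42 mm across, 30 mm high, standing. Origin at the centre of its underside. To be left alone.

How it is judged:
By the outcome, as a careful person would: the job done as asked, in the order asked, and still so for the second after the job is handed in, with the robot touching nothing.
It also fails if it takes over 48 s, if anything falls off the work surface, if the arm or the gripper's body presses on something with over 40 N, if the wrist force passes 120 N, or if a joint passes its speed limit or range.

### The arm

A 7-joint arm with a two-finger parallel gripper is mounted at the origin on the work surface. World frame = base frame: x ahead of the robot, y to its left, z up, the work surface at z = 0. Lengths are in m, angles in degrees, forces in N, time in s.
With the tool pointing down it reaches from about 0.425 to 0.875 m from the base axis. Payload 4.7 kg.
Tool frame: the origin (TCP) lies at the very end of the fingers, on their centre line; the grasp point (between the pads) lies 19 mm behind it (env.grasp_offset is the distance from the TCP to the grasp point, in m); z points along the fingers, y is the line along which they close (so a half turn about z gives the same grasp; the last joint's range is limited). The gripper opens to 87 mm and grips with 3 to 60 N. Pads are 19 mm wide; open, the fingers measure 117 mm over their backs; the gripper's body (75 mm by 190 mm) begins 51 mm behind the grasp point.
Start: joints at [-74.593, 18.392, -4.016, 83.108, 1.295, 78.541, -3.26], TCP at [0.164, 0.629, 0.223] pointing down, gripper open.
Joint ranges: [-163.93, 163.93], [-17.29, 119.83], [-79.2, 71.16], [3.27, 140.29], [-89.18, 269.18], [5.43, 117.66], [-154.24, 154.24]. Speed limits (degrees/s): [147.25, 147.25, 180, 180, 180, 180, 180].

### API

Orientations are given as [roll, pitch, yaw] about the fixed x, y, z axes, in that order (R = Rz(yaw) Ry(pitch) Rx(roll)).
In Python, from cell import env gives the robot as it stands. The module is installed in compiled form; this text tells all that it offers.
- The arm moves only by the tool drive_tool, never from a script. Its argument "moves" is one flat list of numbers, 5 for each row, row after row: the shift along the tool's x, y, z in units of 40 mm (1.0 is 40 mm), then the turn about the tool's z in units of 10 degrees (1.0 is 10 degrees), then the finger opening in mm, from 0 to 87. A call has 1 to 5 rows; each row is the pose to reach, as a shift and turn from the pose commanded when the call began, along the tool's axes at that moment; what a row does not reach only later rows make up. A row lasts 1/8 s, in which the tool goes at most 62.5 mm and 10.7 degrees, less where a joint would pass 70% of its speed; a pose out of reach is approached as far as the arm can. A call with a gripper value outside its range is refused whole. The fingers move at their own pace and stop on an object; "squeeze" is the grip in N (left out, the last holds). Time passes only in rows, so rows that repeat a pose let the fingers close. It gives the time, the measured TCP pose, the force, the opening and the grip force at its end, in the units of the state.
- env.get_obs(): the state, without advancing time (a new reading comes with each control period).
- env.read_camera(name): name is "side" or "top"; returns (picture, depth): 420x560x3 uint8, red, green, blue; 420x560 float32, m along the optical axis (not along the pixel's ray), 0 where there is no reading.
- env.camera_model(name): a dict with "K" (3x3 intrinsics, pixels), "rvec" (rotation vector, rad) and "tvec" (3), from world to camera coordinates, as OpenCV has them. Camera axes: x right, y down, z forward; pixel columns grow to the right and rows downward; lengths in m; the calibration is good to about 2 mm. A picture is of the moment at which its call begins. camera_model takes no time and is no camera call.
- env.sign_off(): hands the job in; it is judged then, once.
The state is a dict: "time_s": time; "qpos": joint angles; "joint_velocities": joint speeds; "effort": joint torques, N m; "tool_pos": TCP position; "tool_rot": TCP orientation; "force": force on the tool from outside, world axes, zero at the start; "wrist_torque": the same for the moment, N m; "grip_width": finger opening in m; "grasp_force": force on a finger pad.
Only numpy, scipy, OpenCV 4.12 (cv2) and the standard library are available. Lean on these libraries where they do the work, as an engineer would, in place of code of your own. Each camera call takes 0.05 s, during which the arm holds its last target. There are 200 camera calls.

## Working session

There is one attempt and no reset: what is moved stays moved. The work goes in short steps, Python scripts to look and compute and a tool call to move; the robot and the scene stay as the last step left them, time stands still between calls to the robot, and variables do not carry over. Pictures are saved under pics/ and viewed, at most 10 in all, crops included, and the job is handed in when it is done.

Besides the shell and the picture viewer there is one more tool, called after "Emit:" as name(argument=value, ...) on one line, values as JSON. drive_tool: Moves the arm, as the interface text tells. Its arguments: {"type":"object","properties":{"moves":{"type":"array","items":{"type":"number"}},"squeeze":{"type":"number"}},"required":["moves"]}

```bash
mkdir -p pics
cat > h.py <<'E'
import numpy as np,cv2
from cell import env
def look(n,f):
    p,d=env.read_camera(n); cv2.imwrite(f'pics/{f}.png',p[:,:,::-1]); np.save(f'pics/{f}.npy',d); return p,d
def px2w(n,u,v,z):
    m=env.camera_model(n);R=cv2.Rodrigues(np.array(m['rvec'],float))[0];t=np.array(m['tvec']).ravel()
    r=R.T@np.linalg.inv(m['K'])@[u,v,1];c=-R.T@t
    return c+r*(z-c[2])/r[2]
E
python3 - <<'E'
from h import *
look('top','t0');look('side','s0')
o=env.get_obs();print({k:np.round(v,3) for k,v in o.items()})
E
```

```text
{'time_s': np.float64(0.1), 'qpos': array([-74.594,  18.435,  -4.015,  83.169,   1.294,  78.542,  -3.259]), 'joint_velocities': array([-0.089, -0.076,  0.033, -0.184,  0.032,  0.021, -0.017]), 'effort': array([-0.0000e+00, -4.9257e+01, -4.0600e-01, -3.1340e+01, -6.4000e-02,
        3.9000e-02,  0.0000e+00]), 'tool_pos': array([0.164, 0.629, 0.222]), 'tool_rot': array([-1.79900e+02,  5.00000e-03,  1.65405e+02]), 'force': array([0.371, 0.286, 0.222]), 'wrist_torque': array([ 0.027,  0.026, -0.036]), 'grasp_force': np.float64(0.0), 'grip_width': np.float64(0.087)}
```

View pics/t0.png

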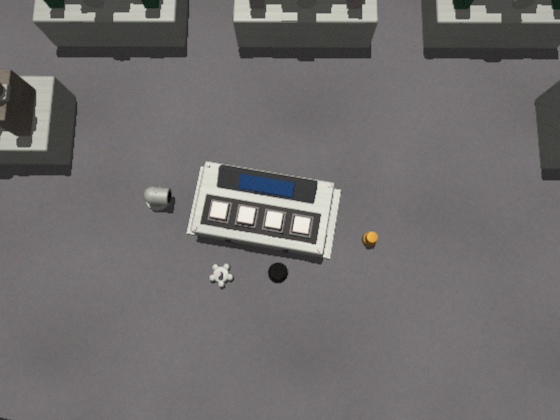

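View pics/s0.png

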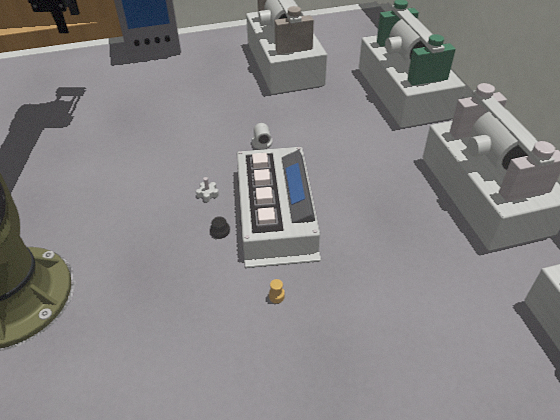

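The top view shows the console with its keys at about (219,210), (246,215), (273,220) and (301,225). The fittings are clear of the keys: elbow (158,197), knob (221,274), plug (278,272) and coupling (371,239). Next I'll enlarge the key row.

Run:
```python
from h import *
i=cv2.imread('pics/t0.png');cv2.imwrite('pics/t0c.png',cv2.resize(i[155:265,180:345],None,fx=4.8,fy=4.8,interpolation=cv2.INTER_CUBIC))
g=i.min(2); m=(g>225).astype(np.uint8); m[:195]=0;m[240:]=0;m[:,:205]=0;m[:,318:]=0
n,l,s,c=cv2.connectedComponentsWithStats(m)
d=np.load('pics/t0.npy')
for k in range(1,n):
  if s[k,4]>100:
    u,v=c[k];w=px2w('top',u,v,.08)
    print(s[k],c[k].round(1),w.round(4),np.median(d[l==k]).round(4))
for u,v in[(158,197),(221,274),(278,272),(371,239)]:print(px2w('top',u,v,.03).round(3))
```

```text
[239 207  15  14 101] [246.9 212.5] [0.523  0.1101 0.08  ] 0.8835
[266 212  16  14 134] [273.1 217.6] [0.5136 0.0584 0.08  ] 0.8811
[0.563 0.302 0.03 ]
[0.404 0.164 0.03 ]
[0.41  0.048 0.03 ]
[ 0.479 -0.141  0.03 ]
```

View pics/t0c.png

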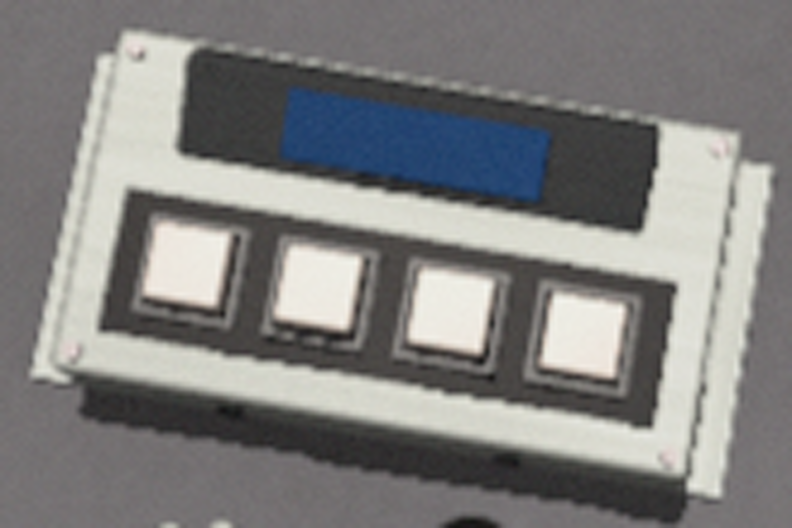

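The enlarged crop shows cap centres at crop pixels (186,265), (319,288), (452,308) and (585,335). The deck corners are at (124,32), (740,130), (685,475) and (62,368).

Run:
```python
from h import *
f=lambda u,v,z:px2w('top',(u+.5)/4.8+180-.5,(v+.5)/4.8+155-.5,z)
P=np.array([f(*p,.079) for p in[(186,265),(319,288),(452,308),(585,335)]]);print(P.round(4))
D=np.array([f(*p,.06) for p in[(124,32),(740,130),(685,475),(62,368)]]);print(D.round(4),D.mean(0))
d=P[0]-P[3];print(np.linalg.norm(d),np.degrees(np.arctan2(-d[0],d[1])))
e=D[0]-D[1];e2=D[3]-D[2];print(*[ (np.linalg.norm(x),np.degrees(np.arctan2(-x[0],x[1]))) for x in(e,e2)])
# depth heights of caps
m=env.camera_model('top');R=cv2.Rodrigues(np.array(m['rvec'],float))[0];t=np.array(m['tvec']).ravel();dd=np.load('pics/t0.npy')
for p in[(186,265),(319,288),(452,308),(585,335)]:
  u,v=int(p[0]/4.8+180),int(p[1]/4.8+155);z=[]
  for a in range(-4,5):
    for b in range(-4,5):
      z.append((R.T@(np.linalg.inv(m['K'])@[u+a,v+b,1]*dd[v+b,u+a]-t))[2])
  print(np.mean(z),np.median(z))
```

```text
[[0.5281 0.1665 0.079 ]
 [0.5191 0.1117 0.079 ]
 [0.5114 0.0571 0.079 ]
 [0.5009 0.0028 0.079 ]]
[[ 0.6323  0.1995  0.06  ]
 [ 0.5918 -0.0629  0.06  ]
 [ 0.446  -0.0392  0.06  ]
 [ 0.4873  0.2196  0.06  ]] [0.53934629 0.07925264 0.06      ]
0.16598261293458147 -9.42814267761403
(np.float64(0.26548515162641656), np.float64(-8.757333654958408)) (np.float64(0.262145015610624), np.float64(-9.082957746808093))
0.0806133291613461 0.08063776163628578
0.10245840229074733 0.08086425247575715
0.08076710327323922 0.0808590350876249
0.07682675146373219 0.07684006756174797
```

Depth suggests that the rightmost key stands about 4 mm low. I'll still tap all four to confirm. Now I'll close the fingers and move towards the left key.

Emit:
drive_tool(moves=[-0.5, -0.38, 0, -0.1, 0, -1.5, -1.14, 0, -0.2, 0, -2.6, -2.0, 0, -0.3, 0, -3.7, -2.8, 0, -0.4, 0, -4.7, -3.6, 0, -0.52, 0], squeeze=10)

```text
time_s: 0.72
tool_pos: [0.3107, 0.4403, 0.2222]
tool_rot: [-180.0, 0.0, 170.6]
force: [0.6, 0.4, 1.3]
grip_width: 0.045
grasp_force: 0.0
```

Emit:
drive_tool(moves=[-1.1, -0.9, 0.3, 0, 0, -2.2, -1.9, 0.8, 0, 0, -3.3, -3.0, 1.3, 0, 0, -4.4, -4.0, 1.8, 0, 0, -5.4, -4.9, 2.2, 0, 0])

```text
time_s: 1.35
tool_pos: [0.4912, 0.2118, 0.1337]
tool_rot: [-180.0, -0.0, 170.6]
force: [0.1, 0.3, 0.7]
grip_width: 0.0016
grasp_force: 0.0
```

```bash
cat >> h.py <<'E'
K=[(.5284,.1659),(.5194,.1116),(.5104,.0574),(.5014,.0031)]
def togo(k,z=None):
    o=env.get_obs();p=np.array(o['tool_pos']);R=__import__('scipy.spatial.transform',fromlist=['R']).Rotation.from_euler('xyz',o['tool_rot'],degrees=True)
    d=np.r_[K[k],z if z else p[2]]-p
    print(p.round(4),np.round(o['tool_rot'],2),'F',np.round(o['force'],2),'t',round(float(o['time_s']),2),'units',(R.inv().apply(d)/.04).round(3))
E
python3 -c "
from h import *
togo(0,.1)"
```

```text
[0.4912 0.2118 0.1337] [-1.800e+02 -2.000e-02  1.706e+02] F [0.08 0.33 0.74] t 1.35 units [-1.106 -0.98   0.842]
```

Emit:
drive_tool(moves=[-0.5, -0.45, 0.3, 0, 0, -1.1, -0.98, 0.7, 0, 0, -1.1, -0.98, 0.95, 0, 0, -1.1, -0.98, 0.95, 0, 0, -1.1, -0.98, 0.95, 0, 0])

```text
time_s: 1.98
tool_pos: [0.5271, 0.1693, 0.0969]
tool_rot: [180.0, -0.0, 170.7]
force: [-1.2, -0.2, 0.3]
grip_width: 0.0002
grasp_force: 0.0
```

```bash
python3 -c "
from h import *
togo(0,.08);look('side','s1');look('top','t1')
a=cv2.imread('pics/t1.png')[150:270,160:360];b=cv2.imread('pics/s1.png')[100:280,180:360]
cv2.imwrite('pics/c1.png',np.vstack([cv2.resize(a,(500,300)),cv2.resize(b,(500,300))[:,:]]))"
```

```text
[0.5271 0.1693 0.0969] [179.95  -0.   170.72] F [-1.21 -0.16  0.35] t 1.98 units [-0.045 -0.078  0.423]
```

View pics/c1.png

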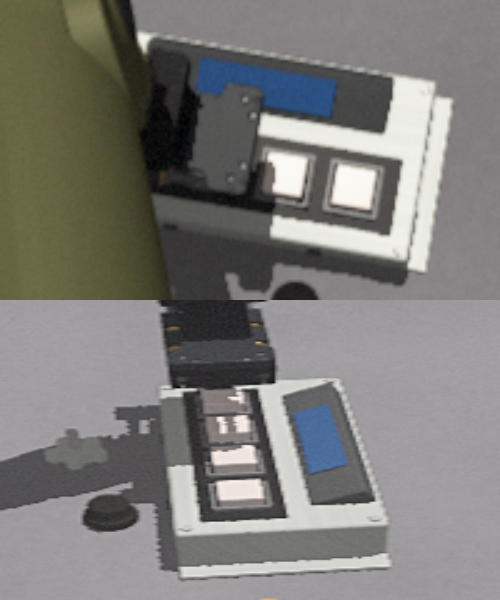

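The picture shows the closed gripper over the leftmost key, which is at about (222,400) in the lower half. The other keys are untouched. I'll correct the few mm of offset and descend to just above the cap.

Emit:
drive_tool(moves=[-0.04, -0.08, 0.2, 0, 0, -0.04, -0.08, 0.32, 0, 0, -0.04, -0.08, 0.32, 0, 0, -0.04, -0.08, 0.32, 0, 0])

```text
time_s: 2.58
tool_pos: [0.5287, 0.1644, 0.0838]
tool_rot: [180.0, -0.0, 170.6]
force: [-0.2, 0.8, 0.2]
grip_width: 0.0004
grasp_force: 0.0
```

```bash
python3 -c "
from h import *
togo(0,.08)"
```

```text
[0.5287 0.1644 0.0838] [180.   -0.  170.6] F [-0.22  0.8   0.25] t 2.58 units [0.013 0.036 0.094]
```

Emit:
drive_tool(moves=[0, 0.03, 0.04, 0, 0, 0, 0.03, 0.065, 0, 0, 0, 0.03, 0.065, 0, 0, 0, 0.03, 0.065, 0, 0])

```text
time_s: 3.08
tool_pos: [0.5289, 0.1656, 0.0812]
tool_rot: [180.0, 0.0, 170.6]
force: [0.3, 0.1, -0.1]
grip_width: 0.0006
grasp_force: 0.0
```

Emit:
drive_tool(moves=[0, 0, 0.025, 0, 0, 0, 0, 0.025, 0, 0])

```text
time_s: 3.32
tool_pos: [0.529, 0.1656, 0.0803]
tool_rot: [180.0, 0.0, 170.6]
force: [0.6, -0.5, 1.0]
grip_width: 0.0006
grasp_force: 0.6
```

Emit:
drive_tool(moves=[0, 0, 0.02, 0, 0, 0, 0, 0.02, 0, 0])

```text
time_s: 3.58
tool_pos: [0.529, 0.1656, 0.0795]
tool_rot: [180.0, 0.0, 170.6]
force: [-0.7, -0.4, 1.8]
grip_width: 0.0002
grasp_force: 0.8
```

Emit:
drive_tool(moves=[0, 0, 0.015, 0, 0, 0, 0, 0.015, 0, 0])

```text
time_s: 3.82
tool_pos: [0.529, 0.1656, 0.0789]
tool_rot: [180.0, 0.0, 170.6]
force: [-0.0, -0.3, 3.1]
grip_width: 0.0005
grasp_force: 1.0
```

Emit:
drive_tool(moves=[0, 0, -0.15, 0, 0, 0, 0, -0.3, 0, 0])

```text
time_s: 4.08
tool_pos: [0.5287, 0.1655, 0.091]
tool_rot: [-180.0, -0.0, 170.6]
force: [0.4, 0.0, -0.8]
grip_width: 0.0005
grasp_force: 0.0
```

```bash
python3 -c "
from h import *
togo(1,.0815)"
```

```text
[0.5287 0.1655 0.091 ] [-1.7999e+02 -2.0000e-02  1.7060e+02] F [ 0.43  0.01 -0.79] t 4.08 units [ 0.008 -1.367  0.237]
```

The leftmost key resists with its face at 80 mm, so it's up. Next is the second key.

Emit:
drive_tool(moves=[0, -0.7, 0, 0, 0, 0, -1.37, 0, 0, 0, 0, -1.37, 0.13, 0, 0, 0, -1.37, 0.23, 0, 0, 0, -1.37, 0.23, 0, 0])

```text
time_s: 4.7
tool_pos: [0.5196, 0.1127, 0.0811]
tool_rot: [-180.0, -0.0, 170.7]
force: [0.4, 0.2, -0.3]
grip_width: 0.0007
grasp_force: 0.0
```

Emit:
drive_tool(moves=[0, 0, 0, 0, 0, 0, 0, 0, 0, 0])

```text
time_s: 4.95
tool_pos: [0.52, 0.112, 0.0816]
tool_rot: [180.0, 0.0, 170.6]
force: [0.8, -0.0, 0.4]
grip_width: 0.0006
grasp_force: 0.0
```

Emit:
drive_tool(moves=[0, 0, 0.025, 0, 0, 0, 0, 0.045, 0, 0, 0, 0, 0.045, 0, 0])

```text
time_s: 5.32
tool_pos: [0.52, 0.1117, 0.0799]
tool_rot: [180.0, 0.0, 170.6]
force: [-0.1, -0.9, 0.9]
grip_width: 0.0008
grasp_force: 0.7
```

Emit:
drive_tool(moves=[0, 0, 0.02, 0, 0, 0, 0, 0.02, 0, 0])

```text
time_s: 5.58
tool_pos: [0.52, 0.1117, 0.0791]
tool_rot: [180.0, 0.0, 170.6]
force: [-0.4, 0.8, 1.6]
grip_width: 0.0005
grasp_force: 0.9
```

The second key is up too: 1.6 N at 79.1 mm, and the pad force shows contact. On to the third.

Emit:
drive_tool(moves=[0, 0, -0.15, 0, 0, 0, 0, -0.3, 0, 0])

```text
time_s: 5.82
tool_pos: [0.5198, 0.1112, 0.0912]
tool_rot: [-180.0, -0.0, 170.6]
force: [-0.0, 0.2, 0.1]
grip_width: 0.0003
grasp_force: 0.0
```

Emit:
drive_tool(moves=[-0.01, -0.7, 0, 0, 0, -0.01, -1.37, 0, 0, 0, -0.01, -1.37, 0.13, 0, 0, -0.01, -1.37, 0.23, 0, 0, -0.01, -1.37, 0.23, 0, 0])

```text
time_s: 6.45
tool_pos: [0.5111, 0.0586, 0.0813]
tool_rot: [-180.0, -0.0, 170.7]
force: [0.4, -0.6, 0.4]
grip_width: 0.0007
grasp_force: 0.0
```

Emit:
drive_tool(moves=[0, 0, 0, 0, 0, 0, 0, 0, 0, 0])

```text
time_s: 6.7
tool_pos: [0.5115, 0.0578, 0.0818]
tool_rot: [180.0, 0.0, 170.6]
force: [0.5, -0.3, 0.1]
grip_width: 0.0008
grasp_force: 0.0
```

```bash
python3 -c "
from h import *
togo(2,.0795)"
```

```text
[0.5115 0.0578 0.0818] [1.8000e+02 1.0000e-02 1.7064e+02] F [ 0.48 -0.33  0.09] t 6.7 units [ 0.026 -0.014  0.059]
```

Emit:
drive_tool(moves=[0.02, -0.01, 0.025, 0, 0, 0.02, -0.01, 0.05, 0, 0, 0.02, -0.01, 0.05, 0, 0])

```text
time_s: 7.08
tool_pos: [0.5105, 0.0572, 0.0799]
tool_rot: [180.0, -0.0, 170.6]
force: [-0.4, -0.1, 2.0]
grip_width: 0.0002
grasp_force: 0.7
```

Emit:
drive_tool(moves=[0, 0, 0.02, 0, 0, 0, 0, 0.02, 0, 0])

```text
time_s: 7.32
tool_pos: [0.5105, 0.0572, 0.079]
tool_rot: [180.0, -0.0, 170.6]
force: [-0.9, 0.0, 1.4]
grip_width: 0.0007
grasp_force: 0.9
```

The third key is up as well. On to the fourth.

Emit:
drive_tool(moves=[0, 0, -0.15, 0, 0, 0, 0, -0.3, 0, 0])

```text
time_s: 7.58
tool_pos: [0.5105, 0.057, 0.0913]
tool_rot: [-180.0, 0.0, 170.6]
force: [-0.5, 0.7, -0.1]
grip_width: 0.0005
grasp_force: 0.0
```

Emit:
drive_tool(moves=[-0.01, -0.7, 0, 0, 0, -0.01, -1.37, 0, 0, 0, -0.01, -1.37, 0.13, 0, 0, -0.01, -1.37, 0.23, 0, 0, -0.01, -1.37, 0.23, 0, 0])

```text
time_s: 8.2
tool_pos: [0.5017, 0.0041, 0.0813]
tool_rot: [-180.0, -0.0, 170.7]
force: [0.6, -0.1, -0.2]
grip_width: 0.0006
grasp_force: 0.0
```

Emit:
drive_tool(moves=[0, 0, 0, 0, 0, 0, 0, 0, 0, 0])

```text
time_s: 8.45
tool_pos: [0.5021, 0.0034, 0.0818]
tool_rot: [180.0, 0.0, 170.6]
force: [-0.5, -0.6, -0.0]
grip_width: 0.0001
grasp_force: 0.0
```

Emit:
drive_tool(moves=[0, 0, 0.025, 0, 0, 0, 0, 0.05, 0, 0, 0, 0, 0.05, 0, 0])

```text
time_s: 8.82
tool_pos: [0.5019, 0.0029, 0.0796]
tool_rot: [-180.0, -0.0, 170.6]
force: [-0.8, -0.2, -0.6]
grip_width: 0.0003
grasp_force: 0.0
```

Emit:
drive_tool(moves=[0, 0, 0.02, 0, 0, 0, 0, 0.02, 0, 0])

```text
time_s: 9.07
tool_pos: [0.5019, 0.003, 0.0789]
tool_rot: [180.0, -0.0, 170.6]
force: [-1.2, -0.3, -0.7]
grip_width: 0.0005
grasp_force: 0.0
```

```bash
python3 -c "
from h import *
togo(3,.076)"
```

```text
[0.5019 0.003  0.0789] [180.   -0.  170.6] F [-1.17 -0.34 -0.68] t 9.07 units [0.013 0.001 0.073]
```

There's no contact at 78.9 mm. I'll go on gently to about 76 mm.

Emit:
drive_tool(moves=[0, 0, 0.025, 0, 0, 0, 0, 0.045, 0, 0, 0, 0, 0.045, 0, 0])

```text
time_s: 9.45
tool_pos: [0.5019, 0.003, 0.0771]
tool_rot: [180.0, -0.0, 170.6]
force: [-0.5, -0.4, -0.4]
grip_width: 0.0007
grasp_force: 0.0
```

Emit:
drive_tool(moves=[0, 0, 0.02, 0, 0, 0, 0, 0.025, 0, 0, 0, 0, 0.025, 0, 0])

```text
time_s: 9.82
tool_pos: [0.502, 0.003, 0.0764]
tool_rot: [180.0, 0.0, 170.6]
force: [-0.9, -0.5, 2.9]
grip_width: 0.0006
grasp_force: 1.2
```

Emit:
drive_tool(moves=[0, 0, 0.015, 0, 0, 0, 0, 0.015, 0, 0])

```text
time_s: 10.07
tool_pos: [0.502, 0.003, 0.0756]
tool_rot: [180.0, 0.0, 170.6]
force: [-0.5, 1.2, 3.1]
grip_width: 0.0006
grasp_force: 1.4
```

The fourth key is confirmed latched, with contact at 76 mm and about 3 N. I'll lift off to end the tap, then press it fully.

Emit:
drive_tool(moves=[0, 0, -0.1, 0, 0, 0, 0, -0.25, 0, 0, 0, 0, -0.25, 0, 0])

```text
time_s: 10.45
tool_pos: [0.5024, 0.003, 0.0862]
tool_rot: [180.0, 0.1, 170.6]
force: [-0.3, -0.4, -0.5]
grip_width: 0.0004
grasp_force: 0.0
```

Emit:
drive_tool(moves=[0, 0, 0.1, 0, 0, 0, 0, 0.24, 0, 0, 0, 0, 0.29, 0, 0, 0, 0, 0.34, 0, 0, 0, 0, 0.34, 0, 0])

```text
time_s: 11.08
tool_pos: [0.5019, 0.003, 0.0721]
tool_rot: [180.0, -0.0, 170.6]
force: [-0.7, 0.0, 4.8]
grip_width: 0.0009
grasp_force: 2.6
```

Emit:
drive_tool(moves=[0, 0, 0.03, 0, 0, 0, 0, 0.03, 0, 0])

```text
time_s: 11.32
tool_pos: [0.5019, 0.003, 0.0714]
tool_rot: [180.0, -0.0, 170.6]
force: [-2.4, 0.7, 7.0]
grip_width: 0.0004
grasp_force: 3.9
```

Emit:
drive_tool(moves=[0, 0, 0.03, 0, 0, 0, 0, 0.03, 0, 0, 0, 0, 0.03, 0, 0])

```text
time_s: 11.7
tool_pos: [0.502, 0.003, 0.0712]
tool_rot: [180.0, -0.0, 170.6]
force: [-5.9, -1.3, 16.3]
grip_width: 0.0001
grasp_force: 7.8
```

It's firmly at the bottom with 16 N. I'll release, rise and move aside to the right so the cameras can see.

Emit:
drive_tool(moves=[0, 0, -0.15, 0, 0, 0, 0, -0.4, 0, 0, 0, 0, -1.2, 0, 0, 0, 0, -2.3, 0, 0, 0, -0.5, -3.3, 0, 0])

```text
time_s: 12.32
tool_pos: [0.4986, -0.0155, 0.2028]
tool_rot: [180.0, -0.0, 170.8]
force: [1.1, 0.0, 0.0]
grip_width: 0.0007
grasp_force: 0.0
```

Emit:
drive_tool(moves=[0, -1.1, 0, 0, 0, 0, -2.2, 0, 0, 0, 0, -3.3, 0, 0, 0, 0, -4.4, 0, 0, 0, 0, -5.5, 0, 0, 0])

```text
time_s: 12.95
tool_pos: [0.4622, -0.2351, 0.2015]
tool_rot: [180.0, 0.0, 170.6]
force: [0.4, 0.7, 0.2]
grip_width: 0.0004
grasp_force: 0.0
```

Emit:
drive_tool(moves=[0, -0.5, 0, 0, 0, 0, -1, 0, 0, 0, 0, -1.2, 0, 0, 0, 0, -1.2, 0, 0, 0])

```text
time_s: 13.45
tool_pos: [0.4547, -0.2812, 0.2014]
tool_rot: [180.0, -0.0, 170.6]
force: [0.2, 0.1, -0.2]
grip_width: 0.0003
grasp_force: 0.0
```

Run:
```python
from h import *
look('top','t2');look('side','s2')
a=cv2.imread('pics/t2.png')[150:290,140:390];b=cv2.imread('pics/s2.png')[100:310,180:360]
cv2.imwrite('pics/c2.png',np.vstack([cv2.resize(a,(500,280)),cv2.resize(b,(500,300))]))
m=env.camera_model('top');R=cv2.Rodrigues(np.array(m['rvec'],float))[0];t=np.array(m['tvec']).ravel()
dd=np.load('pics/t2.npy');d0=np.load('pics/t0.npy')
for p in[(186,265),(319,288),(452,308),(585,335)]:
  u,v=int(p[0]/4.8+180),int(p[1]/4.8+155)
  print([np.median([(R.T@(np.linalg.inv(m['K'])@[u+a,v+b,1]*d[v+b,u+a]-t))[2] for a in range(-4,5) for b in range(-4,5)]).round(4) for d in(d0,dd)])
```

```text
[np.float64(0.0806), np.float64(0.0804)]
[np.float64(0.0809), np.float64(0.0809)]
[np.float64(0.0809), np.float64(0.0809)]
[np.float64(0.0768), np.float64(0.0808)]
```

View pics/c2.png

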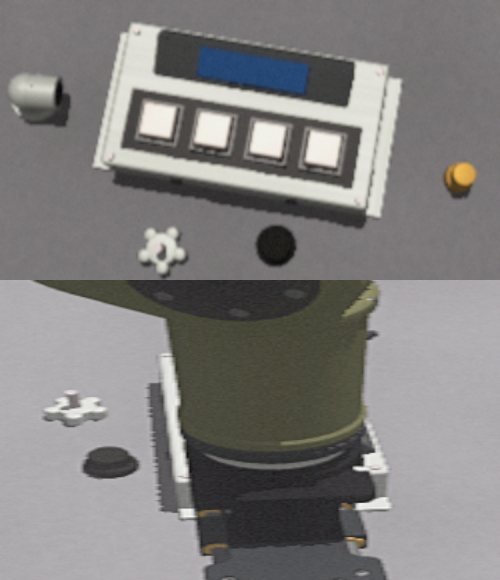

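The top view shows all four caps, at about (160,120), (213,131), (267,139) and (322,149), now level at about 80.8 mm by depth. The fittings stand where they were.

```bash
python3 -c "
from h import *
print(env.sign_off())"
```

```text
the job is handed in; nothing more can be done
None
```

I tapped the four keys from left to right and found the rightmost one latched; I pressed it to the bottom (about 16 N) and it sprang back up, so all four keys now stand up, the fittings look unmoved, and the job is handed in at about 13.6 s.

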